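# Open the bayonet filter pot and take out the cartridge

## Task

Open the filter pot: press its cover down against the spring, turn it a quarter turn anticlockwise (seen from above) to free it from the two claws, and lift it off. Set the cover down, grip bar up, in the middle of the round black rubber mat, then lift the filter cartridge out of the pot and stand it upright on the bottom of the green rubber bowl. Do not force the cover against its claws, do not drop either part, and leave the bowl, the wax block and the stone model where they are.

Things in the scene. Friction and masses are not known exactly. Their poses are not given: they have to be found in the camera images.
- pot: Round grey filter pot fixed to the worktop, 84 mm across, rim 56 mm high, base disc 104 mm across. Origin: centre of its underside, z up. Two steel claws facing each other across the rim hold the cover's lugs; the lugs' home is at the pot's +x and -x, a stop blocks clockwise turning. Inside, a spring plate pushes cartridge and cover up.
- claw (a point): Top of the claw at the pot's +x, 47 mm out, 75 mm above the pot's origin (the other claw is at -x). Each claw runs from -15 to +52 degrees (anticlockwise) of the lug's home, 41 to 54 mm from the axis. The lugs are clear of the claws from 61 to 150 degrees anticlockwise of home, so a quarter turn frees them.
- cover: Loose aluminium cover, a cup open downward, 72 mm across, 62 mm high with its bar, 0.14 kg. Origin: centre of its lower edge, z up. Flat roof at z 38 mm. A flange 79 mm across at z 12 to 17 mm carries two lugs 14 mm wide, out to 47.5 mm at its +x and -x. At the start it is locked: origin 52 mm above the pot's, its x along the pot's x.
- lug (a point): Top of the cover's +x lug, 44 mm out. A spring (8.4 N at home, 13 N fully down) holds the lugs up in pockets. Push the cover down over 5 mm (8 mm possible, then it meets the rim) and keep it down to turn it. Once free it rises 3 mm by itself; lift it straight up, at least 40 mm, to clear the cartridge (2 mm clearance all round in the rim).
- bar (a point): Middle of the top of the cover's black grip bar, 62 mm above the cover's origin (114 mm above the worktop when locked). The bar is 56 mm long along the cover's x, 12 mm thick along y, and rises 24 mm from the roof. Left of the work a microscope boom up to 0.62 m high reaches back to the robot's base; further left hangs a ring lamp, 0.55 m up: from there pull back first, then pass over at 0.7 m.
- cartridge: Loose filter cartridge under the cover, 0.06 kg: white pleated body 44 mm across, 50 mm high. Origin: centre of its underside, z up. It stands 14 mm above the pot's origin, 17 mm once the cover is off, in a guide tube that ends 44 mm above the worktop (2 mm clearance): lift it straight up at least 35 mm.
- stem (a point): Middle of the top of the cartridge's grey stem, 72 mm above the cartridge's origin. The stem is 18 mm across and 22 mm high, to be gripped; with the cover off it stands 67 to 89 mm above the worktop.
- bowl: green rubber mixing bowl, loose, 0.25 kg, 109 mm across at its rim and 55 mm high; flat inner floor at z 5 mm, about 60 mm across; origin at the centre of its underside, z up
- mat: round black rubber mat, fixed, 116 mm across and 2 mm thick; origin at the centre of its underside
- wax_block: dark red wax block, loose, 36 x 60 x 16 mm, lying among the task's things; leave it; origin at the centre of its underside
- stone_model: beige stone model of a tooth arch, loose, 39 x 74 x 35 mm; leave it; origin at the centre of its underside
Things that resemble listed ones, but are neither listed nor needed, are in the scene too. Leave any purple look-alike of the cover alone. There is more than one size of the mat; the job needs the larger.

How it is judged:
On the way, in this order (a step that is already met when the one before it is completed fails the run):
1. the cover has been turned at least 63 degrees from home while still sitting in the pot (angle between the x axis of cover and the x axis of pot, either way round above 1.1 rad and z of cover in the frame of pot below 0.06 m and horizontal distance between cover and pot below 0.008 m), for 0.1 s.
2. the cover stands on the mat, bar up, let go, with the cartridge still in the pot (horizontal distance between cover and mat below 0.025 m and height (world z) of cover below 0.006 m and angle between cover's own z axis and vertical below 0.1 rad and contact force between the fingers and cover below 0.1 N and horizontal distance between cartridge and pot below 0.015 m), for 0.2 s.
At the end, for the whole second after the job is handed in: Cover at rest on the mat, bar up (0.1 rad), centres within 25 mm; cartridge at rest in the bowl, upright within 0.3 rad, centres within 25 mm, its underside under 16 mm above the bowl's; bowl level (0.1 rad), within 30 mm of where it was (horizontal distance between cover and mat below 0.025 m and height (world z) of cover below 0.006 m and angle between each of cover, bowl's own z axis and vertical below 0.1 rad and linear speed of each of cover, cartridge below 0.02 m/s and horizontal distance between cartridge and bowl below 0.025 m and z of cartridge in the frame of bowl between 0 and 0.016 m and angle between cartridge's own z axis and vertical below 0.3 rad and distance of bowl from where it was at the start of the episode below 0.03 m); the robot touches nothing.
It fails at once if the cover is forced against the pot or its claws with over 60 N (contact force between cover and pot above 60 N).
It fails at once if the cover is dropped (falls faster than 0.7 m/s out of the fingers, about 25 mm) (linear speed of cover above 0.7 m/s and contact force between the fingers and cover below 0.1 N).
It fails at once if the cartridge is dropped (falls faster than 0.7 m/s out of the fingers, about 25 mm) (linear speed of cartridge above 0.7 m/s and contact force between the fingers and cartridge below 0.1 N).
It fails at once if the bowl, the wax block or the stone model is moved more than 30 mm (distance of any of bowl, wax_block, stone_model from where it was at the start of the episode above 0.03 m).
It also fails if it takes over 72 s, if anything falls off the work surface, if the arm or the gripper's body presses on something with over 40 N, if the wrist force passes 120 N, or if a joint passes its speed limit or range.

## Robot

A 7-joint arm with a two-finger parallel gripper is mounted at the origin on a cart in front of the work surface, level with it; the furniture and walls round the work are solid. World frame = base frame: x ahead of the robot, y to its left, z up, the work surface at z = 0. Lengths are in m, angles in rad, forces in N, time in s.
With the tool pointing down it reaches from about 0.4 to 0.875 m from the base axis. Payload 6.5 kg.
Tool frame: the origin (TCP) lies on the centre line of the jaws, within the pads' length; the fingertips stand 8 mm ahead of it and the grasp point (between the pads) lies 11 mm behind it; z points along the fingers, y is the line along which they close (so a half turn about z gives the same grasp; the last joint's range is limited). The gripper opens to 85 mm and grips with 20 to 120 N. Pads are 22 mm wide; open, the fingers measure 114 mm over their backs; the gripper's body (76 mm by 85 mm) begins 54 mm behind the grasp point. The pads swing forward as they close: fully open they stand 13 mm farther back than shut.
Start: joints at [-1.309, 0.536, -0.004, 1.538, 0.003, 1.067, -0.071], TCP at [0.209, 0.615, 0.239] pointing down, gripper open.
Joint ranges: [-2.7, 2.7], [-0.37, 2.16], [-1.27, 1.26], [0.24, 2.4], [-1.31, 4.45], [0.19, 1.91], [-2.76, 2.76]. Speed limits (rad/s): [2.39, 2.39, 3.14, 3.14, 3.14, 3.14, 3.14].

## Interface

Orientations are given as a unit quaternion [x, y, z, w].
In Python, from cell import r gives the robot as it stands.
- The arm moves only by the shell command python3 -m jog 'ROWS'. ROWS is JSON, a list of rows, each a list of 7 numbers: the shift along the tool's x, y, z in cm, then the turn, a rotation vector about the tool's x, y, z in units of 6 degrees (1.0 is 6 degrees), then the closure, from -1 (fully open) to 1 (shut). In form: [[tx, ty, tz, rx, ry, rz, claw], ...]. A call has 1 to 8 rows; each row is the pose to reach, as a shift and turn from the pose commanded when the call began, along the tool's axes at that moment; what a row does not reach only later rows make up. A row lasts 1/12 s, in which the tool goes at most 41.7 mm and 7.16 degrees, less where a joint would pass 70% of its speed; a pose out of reach is approached as far as the arm can. A call with a gripper value outside its range is refused whole. The fingers move at their own pace and stop on an object; the grip force is fixed at half the most. Time passes only in rows, so rows that repeat a pose let the fingers close. It gives the time, the measured TCP pose, the force, the opening and the grip force at its end, in the units of the state.
- r.get_obs(): the state, without advancing time (a new reading comes with each control period).
- r.read_camera(name): name is "side" or "top" or "wrist"; returns a dict with "image" (384x512x3 uint8, red, green, blue), "camera_matrix" (3x3 intrinsics, pixels), "cam_to_world" (4x4, takes a point from camera to world coordinates). Camera axes: x right, y down, z forward; pixel columns grow to the right and rows downward; lengths in m; the calibration is good to about 2 mm. The wrist camera is an equidistant fisheye: a pixel r from the principal point sees the ray r / f radians off the axis. A picture is of the moment at which its call begins. There is no depth.
- r.sign_off(): hands the job in; it is judged then, once.
The state is a dict: "time_s": time; "qpos": joint angles; "qvel": joint speeds; "effort": joint torques, N m; "ee_pos": TCP position; "ee_rot": TCP orientation; "wrist_force": force on the tool from outside, world axes, zero at the start; "ft_torque": the same for the moment, N m; "width": opening from 0.0 (shut) to 1.0 (fully open); "grasp_force": force on a finger pad.
Only numpy, scipy, OpenCV 4.12 (cv2) and the standard library are available. Lean on these libraries where they do the work, as an engineer would, in place of code of your own. Each camera call takes 0.05 s, during which the arm holds its last target. There are 200 camera calls.

## Working session

There is one attempt and no reset: what is moved stays moved. The work goes in short steps, Python scripts to look and compute and a shell command to move; the robot and the scene stay as the last step left them, time stands still between calls to the robot, and variables do not carry over. Pictures are saved under pics/ and viewed, at most 11 in all, crops included, and the job is handed in when it is done.

```bash
mkdir -p pics; ls; python3 - <<'E'
from cell import r
import cv2
for n in ("top","side"):
    c=r.read_camera(n); cv2.imwrite(f"pics/{n}0.png",c["image"][:,:,::-1])
    print(n,c["camera_matrix"].tolist(),c["cam_to_world"].round(4).tolist())
o=r.get_obs(); print(o)
E
```

```text
pics
top [[438.1494694423609, 0.0, 257.1124229605181], [0.0, 438.1494694423609, 194.64038678458397], [0.0, 0.0, 1.0]] [[-0.0203, -0.9946, 0.1015, 0.3825], [-0.9996, 0.0184, -0.0193, -0.2283], [0.0174, -0.1019, -0.9946, 1.1445], [0.0, 0.0, 0.0, 1.0]]
side [[463.69056202037245, 0.0, 254.06156795838174], [0.0, 463.69056202037245, 196.81759779012376], [0.0, 0.0, 1.0]] [[-0.9864, -0.1065, 0.1248, 0.3506], [-0.1639, 0.6087, -0.7763, 0.4446], [0.0067, -0.7862, -0.6179, 0.6448], [0.0, 0.0, 0.0, 1.0]]
{'time_s': 0.1, 'qpos': array([-1.30920642,  0.53710559, -0.00445487,  1.53874765,  0.002605  ,
        1.06728876, -0.07116788]), 'qvel': array([-4.73957467e-04, -2.89198222e-03,  4.40852316e-04, -9.27639454e-04,
       -8.84247288e-05, -6.90416218e-05, -6.56683088e-04]), 'effort': array([ 3.23449349e-03, -5.84568965e+01,  1.05216365e+00, -2.59773999e+01,
        1.26448632e-02,  4.64178098e-03,  1.20874881e-05]), 'ee_pos': array([0.2090975 , 0.61487765, 0.23850109]), 'ee_rot': array([ 1.63102869e-01,  9.86608767e-01, -7.68481019e-04, -7.12026981e-05]), 'wrist_force': array([ 0.10856237, -0.59991464, -0.24302382]), 'ft_torque': array([ 0.01240407, -0.01435785,  0.01368751]), 'grasp_force': 0.0, 'width': 1.0052137681667481}
```

View pics/top0.png

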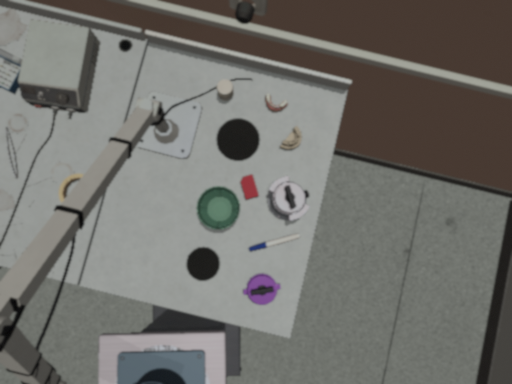

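View pics/side0.png

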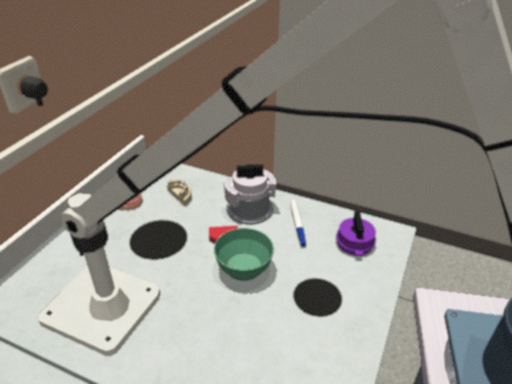

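```bash
cat > h.py <<'E'
import numpy as np, cv2
def ray(c,u,v):
    K=np.array(c["camera_matrix"]);T=np.array(c["cam_to_world"])
    d=T[:3,:3]@np.linalg.solve(K,[u,v,1.]); return T[:3,3],d
def atz(c,u,v,z):
    o,d=ray(c,u,v); return (o+d*(z-o[2])/d[2])
def proj(c,p):
    K=np.array(c["camera_matrix"]);T=np.array(c["cam_to_world"])
    q=K@(T[:3,:3].T@(np.asarray(p)-T[:3,3])); return q[:2]/q[2]
E
python3 - <<'E'
from cell import r
from h import *
t=r.read_camera("top"); s=r.read_camera("side"); w=r.read_camera("wrist")
a=cv2.resize(t["image"][165:235,250:330],None,fx=5,fy=5,interpolation=cv2.INTER_CUBIC)
b=cv2.resize(s["image"][155:235,210:290],None,fx=5,fy=5,interpolation=cv2.INTER_CUBIC)
b=b[:350]
cv2.imwrite("pics/crop1.png",np.hstack([a,b])[:,:,::-1]); cv2.imwrite("pics/w0.png",w["image"][:,:,::-1])
hsv=cv2.cvtColor(t["image"],cv2.COLOR_RGB2HSV)
def blob(name,m,z):
    n,l,st,ce=cv2.connectedComponentsWithStats(m.astype(np.uint8))
    for i in range(1,n):
        if st[i,4]>150: print(name,st[i],ce[i].round(1),atz(t,*ce[i],z).round(4))
g=t["image"].max(2)
blob("black",(g<45),.002)
H,S,V=cv2.split(hsv)
blob("green",(H>50)&(H<95)&(S>80),.055)
blob("red",((H<8)|(H>172))&(S>130)&(V>90),.016)
blob("purple",(H>125)&(H<160)&(S>100),.03)
print("pot",atz(t,289,198,.1))
for n,u,v in(("stone",291,138),("post",163,128),("pen",275,242)): print(n,atz(t,u,v,.02))
for z in(.4,.5,.6):
  for u,v in((160,105),(120,148),(68,215),(10,310)): print("boom",z,u,v,atz(t,u,v,z).round(3), proj(s,atz(t,u,v,z)).round(0))
E
```

```text
black [236   4  18  19 159] [244.2  14.9] [ 0.9939 -0.2253  0.002 ]
black [ 218  120   40   39 1236] [237.5 139.2] [ 0.6481 -0.2015  0.002 ]
black [335 151 177  46 466] [423.8 173.7] [ 0.5468 -0.6938  0.002 ]
black [ 477  202   35  182 1554] [496.1 302.4] [ 0.2081 -0.8617  0.002 ]
black [188 249  30  30 723] [202.5 263.5] [ 0.3236 -0.1063  0.002 ]
black [  0 299  24  52 331] [ 10.6 323.7] [0.1837 0.3775 0.002 ]
black [144 313  80  18 554] [180.  324.7] [ 0.1711 -0.0483  0.002 ]
black [137 370  47  14 422] [161.9 377.1] [ 0.0442 -0.0027  0.002 ]
green [199 188  38  39 442] [215.8 205. ] [ 0.4697 -0.146   0.055 ]
red [242 176  15  23 231] [248.7 187. ] [ 0.518  -0.2289  0.016 ]
purple [244 275  35  29 539] [261.2 288.6] [ 0.2598 -0.2554  0.03  ]
pot [ 0.47964069 -0.32488813  0.1       ]
stone [ 0.64473492 -0.34190512  0.02      ]
post [ 0.67675856 -0.00795601  0.02      ]
pen [ 0.37491797 -0.29335858  0.02      ]
boom 0.4 160 105 [ 0.618 -0.077  0.4  ] [112.  76.]
boom 0.4 120 148 [ 0.543 -0.009  0.4  ] [151. 105.]
boom 0.4 68 215 [0.43  0.077 0.4  ] [234. 156.]
boom 0.4 10 310 [0.275 0.168 0.4  ] [408. 239.]
boom 0.5 160 105 [ 0.587 -0.097  0.5  ] [130. -10.]
boom 0.5 120 148 [ 0.522 -0.038  0.5  ] [168.   7.]
boom 0.5 68 215 [0.424 0.036 0.5  ] [247.  38.]
boom 0.5 10 310 [0.289 0.115 0.5  ] [410.  87.]
boom 0.6 160 105 [ 0.555 -0.118  0.6  ] [ 150. -115.]
boom 0.6 120 148 [ 0.5   -0.068  0.6  ] [ 187. -109.]
boom 0.6 68 215 [ 0.417 -0.005  0.6  ] [263. -99.]
boom 0.6 10 310 [0.304 0.062 0.6  ] [412. -83.]
```

View pics/crop1.png

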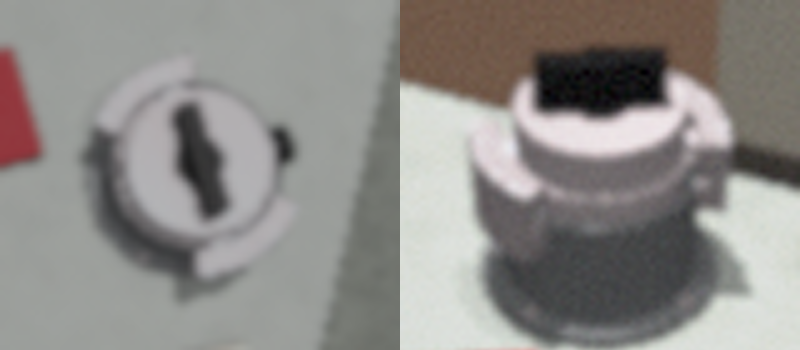

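View pics/w0.png

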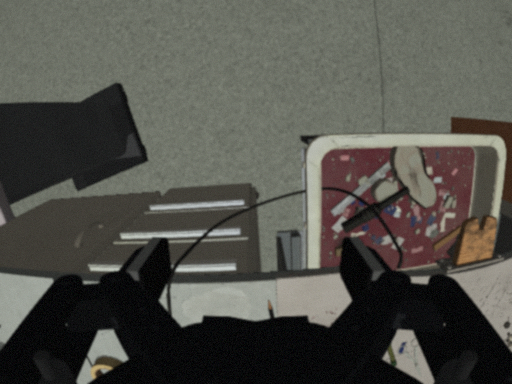

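The top view shows the pot cover at about (290,197) with its bar about 13° from world x. The larger mat is at (237,139), the bowl at (218,208) and the wax at (249,187). The wrist view shows only the left-hand tray area. The boom lies between the tool and the work, so I'll pull back, rise and pass over it.

```bash
python3 -m jog '[[0,-4,0,0,0,0,-1],[0,-8,0,0,0,0,-1],[0,-12,0,0,0,0,-1],[0,-16,0,0,0,0,-1],[0,-19,0,0,0,0,-1],[0,-20,0,0,0,0,-1],[0,-20,0,0,0,0,-1]]'; python3 -c "
from cell import r;o=r.get_obs();print(o['qpos'].round(3))"
python3 - <<'E'
from cell import r
from h import *
t=r.read_camera("top"); s=r.read_camera("side")
def dark(c,box,th):
    x0,x1,y0,y1=box; g=c["image"].max(2)[y0:y1,x0:x1]
    m=(g<th).astype(np.uint8); n,l,st,ce=cv2.connectedComponentsWithStats(m)
    i=1+st[1:,4].argmax(); p=np.argwhere(l==i)[:,::-1]+[x0,y0]; return p
p=dark(t,(280,300,180,213),90); W=np.array([atz(t,*q,.112) for q in p])[:,:2]
c=W.mean(0); u=np.linalg.svd(W-c)[2][0]; print("bar top",len(p),c,np.degrees(np.arctan2(u[1],u[0])), np.ptp((W-c)@u))
rect=cv2.minAreaRect(W.astype(np.float32)*1000); print(rect)
p=dark(s,(230,270,160,180),60); print("bar side",len(p),p.mean(0),p.min(0),p.max(0), "pred", proj(s,[*c,.114]),proj(s,[*c,.09]))
# bowl outline via green hue
hsv=cv2.cvtColor(t["image"],cv2.COLOR_RGB2HSV); H,S,V=cv2.split(hsv)
m=((H>45)&(H<100)&(S>60)).astype(np.uint8); m[:, :180]=0; n,l,st,ce=cv2.connectedComponentsWithStats(m); i=1+st[1:,4].argmax()
e=cv2.fitEllipse(cv2.convexHull(np.argwhere(l==i)[:,::-1].astype(np.float32))); print("bowl",st[i],e,atz(t,*e[0],.055),atz(t,*e[0],.04))
E
```

```text
time_s: 0.83
ee_pos: [0.1443, 0.4239, 0.2394]
ee_rot: [0.163, 0.987, -0.0, -0.0]
wrist_force: [0.3, 0.6, 0.7]
width: 1.003
grasp_force: 0.0
[-1.316  0.192 -0.03   2.047  0.007  0.903 -0.108]
bar top 123 [ 0.48128977 -0.32489373] -164.79465872462413 0.05189228553339868
((481.971923828125, -324.7843933105469), (51.27839660644531, 17.3890323638916), 5.4675774574279785)
bar side 274 [249.45255474 170.42335766] [237 165] [262 177] pred [250.94330969 164.81834383] [250.91325409 174.4622676 ]
bowl [ 198  188   40   40 1281] ((217.79457092285156, 207.7751922607422), (40.127567291259766, 40.87833023071289), 41.215301513671875) [ 0.46271062 -0.15096056  0.055     ] [ 0.4638146 -0.1498958  0.04     ]
```

```bash
python3 -m jog '[[0,0,-4,0,0,0,-1],[0,0,-8,0,0,0,-1],[0,0,-12,0,0,0,-1],[0,0,-16,0,0,0,-1],[0,0,-20,0,0,0,-1],[0,0,-24,0,0,0,-1],[0,0,-28,0,0,0,-1]]'; python3 -m jog '[[0,0,-4,0,0,0,-1],[0,0,-8,0,0,0,-1],[0,0,-12,0,0,0,-1],[0,0,-16,0,0,0,-1],[0,0,-18,0,0,0,-1],[0,0,-19,0,0,0,-1],[0,0,-19,0,0,0,-1]]';  python3 -c "
from cell import r;o=r.get_obs();print(o['qpos'].round(3))"
```

```text
time_s: 1.52
ee_pos: [0.1453, 0.4272, 0.5219]
ee_rot: [0.163, 0.987, 0.001, 0.0]
wrist_force: [0.7, 1.5, -0.6]
width: 0.996
grasp_force: 0.0
time_s: 2.1
ee_pos: [0.1452, 0.4279, 0.6862]
ee_rot: [0.163, 0.986, 0.015, 0.002]
wrist_force: [-0.1, -0.4, -0.2]
width: 1.0
grasp_force: 0.0
[-1.856  0.028  0.541  1.179 -0.013  1.908 -0.078]
```

```bash
python3 -m jog '[[-3.9,-0.2,0,0,0,0.83,-1],[-7.85,-0.7,0,0,0,1.67,-1],[-11.7,-1.5,0,0,0,2.5,-1],[-15.5,-2.7,0,0,0,3.33,-1],[-19.1,-4.2,0,0,0,4.17,-1],[-22.6,-6.1,0,0,0,5,-1],[-25.9,-8.2,0,0,0,5.83,-1],[-25.9,-8.2,0,0,0,5.83,-1]]';  python3 -c "
from cell import r;o=r.get_obs();print(o['qpos'].round(3), o['ee_pos'])"
```

```text
time_s: 2.77
ee_pos: [0.369, 0.2588, 0.6838]
ee_rot: [0.46, 0.888, 0.014, -0.001]
wrist_force: [0.3, -1.3, 1.4]
width: 1.0
grasp_force: 0.0
[-1.521  0.018  0.858  1.196 -0.029  1.907 -0.058] [0.36903474 0.25876933 0.68379878]
```

```bash
python3 -m jog '[[-3.9,-0.2,2,0,0,0.83,-1],[-7.85,-0.7,4,0,0,1.67,-1],[-11.7,-1.5,4,0,0,2.5,-1],[-15.5,-2.7,4,0,0,3.33,-1],[-19.1,-4.2,4,0,0,4.17,-1],[-22.6,-6.1,4,0,0,5,-1],[-25.9,-8.2,4,0,0,5.83,-1],[-25.9,-8.2,4,0,0,5.83,-1]]';  python3 -c "
from cell import r;o=r.get_obs();print(o['qpos'].round(3), o['ee_pos'])"
```

```text
time_s: 3.43
ee_pos: [0.4519, 0.0003, 0.6376]
ee_rot: [0.705, 0.709, 0.013, -0.005]
wrist_force: [-0.5, -0.9, 0.6]
width: 1.002
grasp_force: 0.0
[-1.249 -0.042  1.146  1.331  0.015  1.814 -0.095] [4.51900373e-01 2.51792727e-04 6.37610732e-01]
```

```bash
python3 -m jog '[[-3,2,0,0,0,0.6,-1],[-6.5,4,0,0,0,1.2,-1],[-10,6,0,0,0,1.8,-1],[-14,7,1,0,0,2.4,-1],[-18,8,3,0,0,3,-1],[-21.5,8,5,0,0,3.6,-1],[-25,8,7,0,0,4.2,-1],[-28,8,9,0,0,5,-1]]';  python3 -c "
from cell import r;o=r.get_obs();print(o['qpos'].round(3), o['ee_pos'])"
```

```text
time_s: 4.1
ee_pos: [0.5388, -0.2511, 0.5498]
ee_rot: [0.861, 0.509, 0.009, -0.008]
wrist_force: [1.0, 1.3, 0.7]
width: 0.999
grasp_force: 0.0
[-0.34   0.485  1.218  1.206 -0.481  1.747  0.249] [ 0.53880854 -0.25109868  0.54983304]
```

```bash
python3 -m jog '[[-4,0,0,0,0,0.7,-1],[-8,-0.5,0,0,0,1.4,-1],[-12,-1.2,0,0,0,2.1,-1],[-16,-2.2,0,0,0,2.8,-1],[-19.8,-3.5,0,0,0,3.5,-1],[-23.5,-5,0,0,0,4.2,-1],[-27,-7,0,0,0,4.9,-1],[-30.5,-9,0,0,0,5.6,-1]]';  python3 -c "
from cell import r;o=r.get_obs();print(o['qpos'].round(3), o['ee_pos'])"
```

```text
time_s: 4.77
ee_pos: [0.3115, -0.4747, 0.5434]
ee_rot: [0.971, 0.239, 0.005, -0.011]
wrist_force: [0.7, -0.2, 0.0]
width: 0.996
grasp_force: 0.0
[ 0.143  0.424  1.221  1.284 -0.412  1.715  0.191] [ 0.31145879 -0.4747395   0.54340756]
```

```bash
python3 -m jog '[[0,-3,-3,0,0,0,-1],[0,-6,-5,0,0,0,-1],[0,-9,-7,0,0,0,-1],[0,-12,-8.5,0,0,0,-1],[0,-13,-9,0,0,0,-1],[0,-13,-9,0,0,0,-1]]';  python3 -c "
from cell import r;o=r.get_obs();print(o['qpos'].round(3), o['ee_pos'])"; python3 -m jog '[[3.6,0,0,0,0,-0.83,-1],[7.2,-0.6,0,0,0,-1.67,-1],[10.8,-1.4,0,0,0,-2.5,-1],[14.4,-2.4,0,0,0,-3.33,-1],[17.7,-3.8,0,0,0,-4.17,-1],[21,-5.5,0,0,0,-5,-1],[24,-7.5,0,0,0,-5.83,-1],[27,-9.7,0,0,0,-6.67,-1]]';  python3 -c "
from cell import r;o=r.get_obs();print(o['qpos'].round(3), o['ee_pos'])"
```

```text
time_s: 5.27
ee_pos: [0.2502, -0.3605, 0.6388]
ee_rot: [0.971, 0.241, 0.01, -0.01]
wrist_force: [-0.2, 0.2, 0.4]
width: 1.001
grasp_force: 0.0
[-0.347 -0.083  1.156  1.339  0.05   1.843 -0.264] [ 0.25019155 -0.36051535  0.63880695]
time_s: 5.93
ee_pos: [0.4469, -0.1476, 0.6424]
ee_rot: [0.829, 0.559, 0.009, -0.008]
wrist_force: [0.2, -0.8, 0.1]
width: 0.998
grasp_force: 0.0
[-0.6    0.07   0.937  1.263 -0.084  1.837 -0.071] [ 0.44690575 -0.14759806  0.64235685]
```

```bash
python3 -m jog '[[-1.5,3,2,0,0,0,-1],[-3,6,4,0,0,0,-1],[-4.5,9,6,0,0,0,-1],[-6,12,8,0,0,0,-1],[-6.5,15,11,0,0,0,-1],[-7,17,14,0,0,0,-1],[-7,17,18,0,0,0,-1],[-7,17,21,0,0,0,-1]]';  python3 -c "
from cell import r;o=r.get_obs();print(o['qpos'].round(3), o['ee_pos'])"; python3 -m jog '[[-4,0,0,0,0,0.6,-1],[-8,-0.5,0,0,0,1.2,-1],[-12,-1.2,0,0,0,1.8,-1],[-16,-2.2,0,0,0,2.4,-1],[-19.8,-3.5,0,0,0,3,-1],[-23.5,-5,0,0,0,3.6,-1],[-27,-6.5,0,0,0,4.2,-1],[-30.5,-8.5,0,0,0,4.8,-1]]';  python3 -c "
from cell import r;o=r.get_obs();print(o['qpos'].round(3), o['ee_pos'])"
```

```text
time_s: 6.6
ee_pos: [0.578, -0.2745, 0.425]
ee_rot: [0.83, 0.557, 0.008, -0.009]
wrist_force: [0.1, -0.3, 0.0]
width: 1.001
grasp_force: 0.0
[-0.189  0.527  0.936  1.337 -0.438  1.494  0.328] [ 0.57795785 -0.27445811  0.42497734]
time_s: 7.27
ee_pos: [0.3825, -0.5253, 0.4206]
ee_rot: [0.943, 0.333, 0.007, -0.011]
wrist_force: [0.1, -0.8, 0.7]
width: 0.998
grasp_force: 0.0
[ 0.282  0.597  1.04   1.309 -0.52   1.532  0.377] [ 0.38254112 -0.52530185  0.42055178]
```

```bash
python3 -m jog '[[3.5,-1.5,2,0,0,0.5,-1],[7,-3,4,0,0,1,-1],[10.5,-4.5,6.5,0,0,1.6,-1],[14,-6,9,0,0,2.2,-1],[17,-7.5,11.5,0,0,2.8,-1],[19.5,-9,14,0,0,3.4,-1],[20.3,-9.4,16.5,0,0,4,-1],[20.3,-9.4,17,0,0,4,-1]]';  python3 - <<'E'
from cell import r
import cv2
o=r.get_obs();print(o['qpos'].round(3), o['ee_pos'])
w=r.read_camera("wrist"); cv2.imwrite("pics/w1.png",w["image"][:,:,::-1]); print(w["camera_matrix"].round(2).tolist(),w["cam_to_world"].round(4).tolist())
E
```

```text
time_s: 7.93
ee_pos: [0.4845, -0.3125, 0.2523]
ee_rot: [0.991, 0.132, 0.002, -0.015]
wrist_force: [-1.1, 0.9, 0.0]
width: 1.001
grasp_force: 0.0
[-0.239  0.652  1.118  1.754 -0.654  1.18  -0.224] [ 0.48452185 -0.31252429  0.2523473 ]
[[297.32, 0.0, 254.99], [0.0, 297.32, 193.39], [0.0, 0.0, 1.0]] [[0.2625, -0.9309, -0.2541, 0.5485], [-0.9645, -0.2609, -0.0404, -0.2987], [-0.0287, 0.2556, -0.9663, 0.3871], [0.0, 0.0, 0.0, 1.0]]
```

View pics/w1.png

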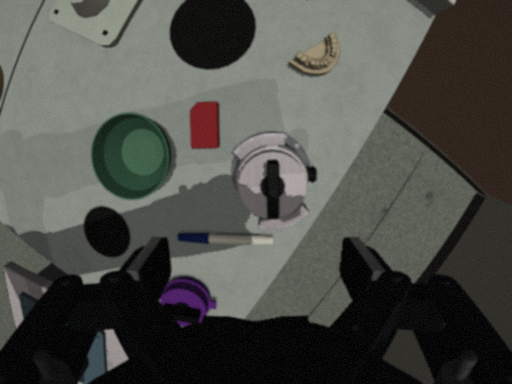

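The wrist view shows the cover's bar at (273,187), running from (273,162) to (273,214). The bowl is at (132,155) and the big mat at (212,30). Next I'll work these out with the fisheye model.

```bash
cat >> h.py <<'E'
from scipy.spatial.transform import Rotation as Ro
def wz(w,u,v,z):
    K=np.array(w["camera_matrix"]);T=np.array(w["cam_to_world"])
    x=np.array([u-K[0,2],v-K[1,2]])/K[0,0]; th=np.hypot(*x)
    d=T[:3,:3]@np.array([*(x/th*np.sin(th)),np.cos(th)]); return T[:3,3]+d*(z-T[2,3])/d[2]
def go(o,pos,yaw):  # yaw: world angle (deg) of tool y, tool down
    y=np.array([np.cos(np.radians(yaw)),np.sin(np.radians(yaw)),0]); z=np.array([0,0,-1.]); x=np.cross(y,z)
    R=Ro.from_quat(o["ee_rot"]); T=Ro.from_matrix(np.c_[x,y,z])
    return (R.inv().apply(np.array(pos)-o["ee_pos"])*100).round(2),(np.degrees((R.inv()*T).as_rotvec())/6).round(2)
E
python3 - <<'E'
from cell import r
from h import *
w=r.read_camera("wrist"); im=w["image"]; o=r.get_obs(); print(o["ee_pos"],o["ee_rot"].round(4))
def comp(m,box):
    x0,x1,y0,y1=box; n,l,st,ce=cv2.connectedComponentsWithStats(m[y0:y1,x0:x1].astype(np.uint8))
    i=1+st[1:,4].argmax(); return np.argwhere(l==i)[:,::-1]+[x0,y0]
g=im.max(2)
p=comp(g<70,(258,292,155,225)); W=np.array([wz(w,*q,.113) for q in p])[:,:2]; c=W.mean(0); u=np.linalg.svd(W-c)[2][0]
print("bar",len(p),p.min(0),p.max(0),c,np.degrees(np.arctan(u[1]/u[0])),np.ptp((W-c)@u))
a,b=wz(w,273,162,.114),wz(w,273,215,.114); print("ends",a,b,(a+b)/2)
p=comp(g<45,(165,262,0,75)); h=cv2.convexHull(p.astype(np.float32))[:,0]; H=np.array([wz(w,*q,.002) for q in h])[:,:2]
print("mat",cv2.minEnclosingCircle(H.astype(np.float32)*1000))
hsv=cv2.cvtColor(im,cv2.COLOR_RGB2HSV); m=(hsv[...,0]>45)&(hsv[...,0]<100)&(hsv[...,1]>60)
p=comp(m,(80,185,100,210)); h=cv2.convexHull(p.astype(np.float32))[:,0]; H=np.array([wz(w,*q,.055) for q in h])[:,:2]
print("bowl",cv2.minEnclosingCircle(H.astype(np.float32)*1000), wz(w,137,152,.005))
print(go(o,[*c,.18],-75))
E
```

```text
[ 0.48263015 -0.31820021  0.25660978] [ 0.9913  0.1312  0.0031 -0.0121]
bar 908 [258 158] [280 217] [ 0.48444198 -0.3251266 ] 17.01370055326214 0.058231109668121755
ends [ 0.508753   -0.32177405  0.114     ] [ 0.45864354 -0.33620586  0.114     ] [ 0.48369827 -0.32898995  0.114     ]
mat ((647.8264770507812, -201.20501708984375), 56.563079833984375)
bowl ((465.29742431640625, -152.18968200683594), 55.14662170410156) [ 0.45959    -0.14566886  0.005     ]
(array([-0.08,  0.89,  7.64]), array([-0.22, -0.09,  0.01]))
```

```bash
python3 -m jog '[[-0.2,0.6,3,-0.1,-0.05,-0.05,-1],[-0.25,1.05,6,-0.22,-0.09,-0.1,-1],[-0.25,1.05,8.6,-0.22,-0.09,-0.1,-1],[-0.25,1.05,8.6,-0.22,-0.09,-0.1,-1],[-0.25,1.05,8.6,-0.22,-0.09,-0.1,-1],[-0.25,1.05,8.6,-0.22,-0.09,-0.1,-1]]';  python3 - <<'E'
from cell import r
from h import *
o=r.get_obs();print(o['qpos'].round(3), o['ee_pos'],o['ee_rot'].round(4))
w=r.read_camera("wrist"); im=w["image"]; 
T=w["cam_to_world"];K=w["camera_matrix"]
# rectified view: world-aligned orthographic patch at z=.114
def patch(cam,f,z,s=2500,half=.06,c=(.483,-.326)):
    n=int(2*half*s); X=c[0]+half-np.arange(n)/s; Y=c[1]+half-np.arange(n)/s
    P=np.stack(np.meshgrid(X,Y,indexing="ij")+[np.full((n,n),z)] if False else [*np.meshgrid(X,Y,indexing="ij"),np.full((n,n),z)],-1)
    q=(P-cam["cam_to_world"][:3,3])@cam["cam_to_world"][:3,:3]; K=cam["camera_matrix"]
    if f: rr=np.hypot(q[...,0],q[...,1]); th=np.arctan2(rr,q[...,2]); k=th/rr
    else: k=1/q[...,2]
    return cv2.remap(cam["image"],(K[0,2]+K[0,0]*k*q[...,0]).astype(np.float32),(K[1,2]+K[1,1]*k*q[...,1]).astype(np.float32),cv2.INTER_LINEAR)
a=patch(w,1,.114); b=patch(r.read_camera("top"),0,.114)
cv2.imwrite("pics/ort.png",np.hstack([a,b])[:,:,::-1])
E
```

```text
time_s: 8.53
ee_pos: [0.4838, -0.3292, 0.1745]
ee_rot: [0.991, 0.134, 0.003, 0.001]
wrist_force: [-0.3, 0.3, 0.4]
width: 1.003
grasp_force: 0.0
[-0.17   0.74   1.028  1.816 -0.747  1.024 -0.141] [ 0.4838343  -0.32922823  0.17452162] [0.991  0.1342 0.003  0.0012]
```

View pics/ort.png

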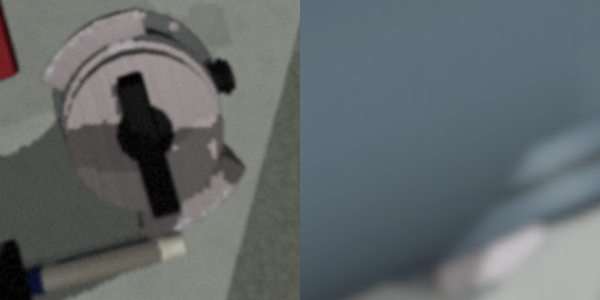

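```bash
python3 -m jog '[[0.13,-0.41,2,0,0,0,-1],[0.13,-0.41,4,0,0,0,-1],[0.13,-0.41,5,0,0,0,-1],[0.13,-0.41,5,0,0,0,-1],[0.13,-0.41,5,0,0,0,-1]]';  python3 - <<'E'
from cell import r
from h import *
o=r.get_obs();print(o['ee_pos'],o['ee_rot'].round(4)); print(go(o,[.484,-.325,.101],-74.6))
E
```

```text
time_s: 9.05
ee_pos: [0.4837, -0.3232, 0.123]
ee_rot: [0.991, 0.134, 0.002, 0.0]
wrist_force: [-0.5, 0.2, -0.1]
width: 1.0
grasp_force: 0.0
[ 0.48367969 -0.32319442  0.12302487] [9.909e-01 1.343e-01 2.200e-03 1.000e-04]
(array([-0.03,  0.18,  2.2 ]), array([ 0.01, -0.04,  0.01]))
```

```bash
python3 -m jog '[[0,0.17,1.5,0,-0.04,0,-1],[0,0.17,2.2,0,-0.04,0,-0.5],[0,0.17,2.2,0,-0.04,0,0],[0,0.17,2.2,0,-0.04,0,0.3]]'; python3 -m jog '[[0,0,0,0,0,0,0.5],[0,0,0,0,0,0,0.6],[0,0,0,0,0,0,0.7],[0,0,0,0,0,0,0.8],[0,0,0,0,0,0,1],[0,0,0,0,0,0,1]]'
```

```text
time_s: 9.38
ee_pos: [0.4842, -0.3237, 0.1001]
ee_rot: [0.991, 0.135, -0.0, -0.0]
wrist_force: [-0.3, 0.2, 0.9]
width: 0.606
grasp_force: 0.0
time_s: 9.88
ee_pos: [0.4847, -0.3248, 0.1009]
ee_rot: [0.991, 0.135, 0.001, 0.001]
wrist_force: [0.2, -1.5, 4.4]
width: 0.125
grasp_force: 60.4
```

```bash
python3 -m jog '[[0,0,0.2,0,0,0,1],[0,0,0.4,0,0,0,1],[0,0,0.6,0,0,0,1],[0,0,0.65,0,0,0,1],[0,0,0.65,0,0,0,1],[0,0,0.65,0,0,0,1]]'
```

```text
time_s: 10.38
ee_pos: [0.4848, -0.3249, 0.0949]
ee_rot: [0.991, 0.134, 0.001, 0.001]
wrist_force: [-1.1, -0.4, 9.0]
width: 0.129
grasp_force: 61.0
```

```bash
python3 -m jog '[[0,0,0.06,0,0,0,1],[0,0,0.06,0,0,-0.4,1],[0,0,0.06,0,0,-0.8,1],[0,0,0.06,0,0,-1.2,1],[0,0,0.06,0,0,-1.6,1],[0,0,0.06,0,0,-2,1],[0,0,0.06,0,0,-2.4,1],[0,0,0.06,0,0,-2.4,1]]'
```

```text
time_s: 11.05
ee_pos: [0.485, -0.3244, 0.0943]
ee_rot: [0.966, 0.259, 0.001, 0.0]
wrist_force: [-0.2, 0.2, 9.2]
width: 0.126
grasp_force: 61.2
```

```bash
python3 -m jog '[[0,0,0,0,0,-0.8,1],[0,0,0,0,0,-1.6,1],[0,0,0,0,0,-2.4,1],[0,0,0,0,0,-3.2,1],[0,0,0,0,0,-4,1],[0,0,0,0,0,-4.8,1],[0,0,0,0,0,-5.6,1],[0,0,0,0,0,-6.3,1]]'; python3 -m jog '[[0,0,0,0,0,-0.8,1],[0,0,0,0,0,-1.6,1],[0,0,0,0,0,-2.4,1],[0,0,0,0,0,-3.2,1],[0,0,0,0,0,-4,1],[0,0,0,0,0,-4.8,1],[0,0,0,0,0,-6,1],[0,0,0,0,0,-6,1]]'; python3 -c "
from cell import r;print(r.get_obs()['qpos'].round(3))"
```

```text
time_s: 11.72
ee_pos: [0.4851, -0.3243, 0.0943]
ee_rot: [0.829, 0.559, 0.001, 0.001]
wrist_force: [-0.3, 0.1, 9.3]
width: 0.124
grasp_force: 61.2
time_s: 12.38
ee_pos: [0.4844, -0.3245, 0.0943]
ee_rot: [0.616, 0.788, 0.0, 0.0]
wrist_force: [-2.0, -0.0, 10.8]
width: 0.124
grasp_force: 61.3
[ 0.115  0.684  0.551  1.843 -0.504  0.756  1.186]
```

```bash
python3 -m jog '[[0,0,-0.4,0,0,0,1],[0,0,-0.9,0,0,0,1],[0,0,-1.8,0,0,0,1],[0,0,-3,0,0,0,1],[0,0,-4.5,0,0,0,1],[0,0,-6,0,0,0,1],[0,0,-8,0,0,0,1],[0,0,-10,0,0,0,1]]'; python3 - <<'E'
from cell import r
from h import *
o=r.get_obs();print(o['qpos'].round(3),o['wrist_force']); print(go(o,[.648,-.2015,.19],14))
cv2.imwrite("pics/s2.png",cv2.resize(r.read_camera("side")["image"],None,fx=1.2,fy=1.2)[:,:,::-1])
E
```

```text
time_s: 13.05
ee_pos: [0.4837, -0.3231, 0.194]
ee_rot: [0.618, 0.786, 0.0, -0.001]
wrist_force: [-0.0, -0.7, -2.1]
width: 0.122
grasp_force: 59.5
[ 0.04   0.547  0.649  1.792 -0.401  0.939  1.1  ] [-0.01429917 -0.71855448 -2.07131   ]
(array([ 7.93, 18.84,  0.39]), array([-0.01, -0.02, -0.05]))
```

View pics/s2.png

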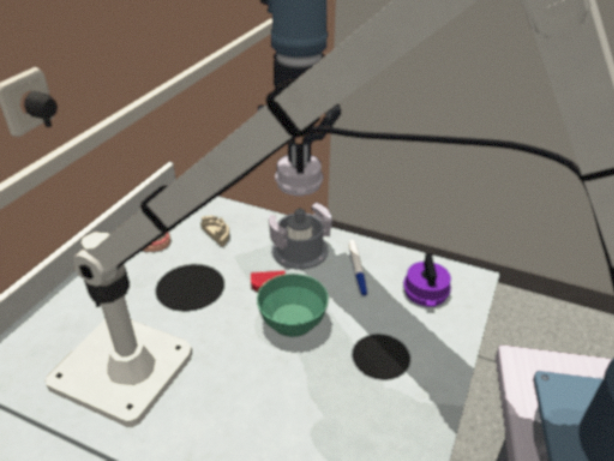

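```bash
python3 -m jog '[[0.8,2,0,0,0,0,1],[2.3,5.2,0,0,0,0,1],[3.8,8.8,0,0,0,0,1],[5.2,12.4,0,0,0,0,1],[6.6,15.8,0,0,0,0,1],[7.5,18,0.4,0,0,0,1],[7.9,18.8,2,0,0,0,1],[7.9,18.8,4,0,0,0,1]]'; python3 -m jog '[[0,0,2,0,0,0,1],[0,0,4,0,0,0,1],[0,0,6,0,0,0,1],[0,0,7,0,0,0,1],[0,0,7.5,0,0,0,1],[0,0,7.5,0,0,0,1]]';python3 - <<'E'
from cell import r
from h import *
o=r.get_obs();print(o['qpos'].round(3)); print(o['ee_pos'],go(o,[.648,-.2015,.051],14))
E
```

```text
time_s: 13.77
ee_pos: [0.6517, -0.1987, 0.1536]
ee_rot: [0.616, 0.788, 0.002, 0.001]
wrist_force: [-0.3, 0.2, -1.8]
width: 0.127
grasp_force: 59.6
time_s: 14.27
ee_pos: [0.6476, -0.2023, 0.0774]
ee_rot: [0.618, 0.786, -0.0, -0.001]
wrist_force: [0.3, -0.2, -0.7]
width: 0.128
grasp_force: 59.6
[-0.107  0.843  0.539  1.575 -0.523  0.874  0.866]
[ 0.64761203 -0.20229033  0.07735053] (array([0.06, 0.06, 2.64]), array([-0.01, -0.01, -0.05]))
```

```bash
python3 -m jog '[[0,0,0.8,0,0,0,1],[0,0,1.5,0,0,0,1],[0,0,2.1,0,0,0,1],[0,0,2.4,0,0,0,1],[0,0,2.6,0,0,0,1],[0,0,2.6,0,0,0,1],[0,0,2.6,0,0,0,1]]'
```

```text
time_s: 14.85
ee_pos: [0.6484, -0.2028, 0.0523]
ee_rot: [0.618, 0.786, 0.0, 0.0]
wrist_force: [-0.4, -0.7, -1.8]
width: 0.126
grasp_force: 59.6
```

```bash
python3 -m jog '[[0,0,0.1,0,0,0,1],[0,0,0.2,0,0,0,1],[0,0,0.2,0,0,0,1],[0,0,0.2,0,0,0,1]]'
```

```text
time_s: 15.18
ee_pos: [0.6488, -0.2029, 0.0511]
ee_rot: [0.618, 0.786, 0.0, 0.001]
wrist_force: [-1.0, 0.6, 6.1]
width: 0.13
grasp_force: 60.5
```

```bash
python3 -m jog '[[0,0,0,0,0,0,0.6],[0,0,0,0,0,0,0.3],[0,0,0,0,0,0,0],[0,0,0,0,0,0,-0.4],[0,0,0,0,0,0,-0.4]]'; python3 -m jog '[[0,0,-2,0,0,0,-0.4],[0,0,-5,0,0,0,-0.4],[0,0,-9,0,0,0,-0.4],[0,0,-13,0,0,0,-0.4],[0,0,-14,0,0,0,-0.4],[0,0,-14,0,0,0,-0.4]]'; python3 - <<'E'
from cell import r
from h import *
o=r.get_obs();print(o['ee_pos'],go(o,[.4845,-.3248,.19],-30))
cv2.imwrite("pics/t3.png",r.read_camera("top")["image"][60:300,130:360,::-1].repeat(2,0).repeat(2,1))
E
```

```text
time_s: 15.6
ee_pos: [0.6482, -0.2027, 0.05]
ee_rot: [0.618, 0.786, 0.0, -0.0]
wrist_force: [-0.5, -0.7, 0.0]
width: 0.701
grasp_force: 0.0
time_s: 16.1
ee_pos: [0.6505, -0.204, 0.1947]
ee_rot: [0.618, 0.786, 0.002, 0.003]
wrist_force: [0.1, -0.3, 0.4]
width: 0.7
grasp_force: 0.0
[ 0.65054823 -0.20401844  0.19466403] (array([ -7.81, -18.99,   0.37]), array([0.07, 0.01, 7.28]))
```

View pics/t3.png

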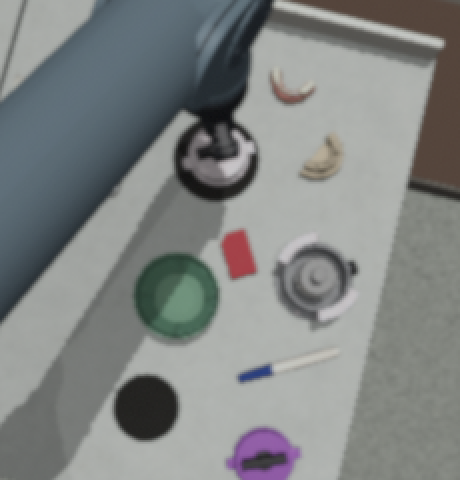

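```bash
python3 -m jog '[[-1.2,-3,0,0,0,1.1,-0.4],[-2.7,-6.5,0,0,0,2.2,-0.4],[-4.1,-10,0,0,0,3.3,-0.4],[-5.5,-13.5,0,0,0,4.4,-0.4],[-6.8,-16.5,0,0,0,5.5,-0.4],[-7.6,-18.5,0,0,0,6.6,-0.4],[-7.8,-19,0.4,0,0,7.7,-0.4],[-7.8,-19,0.4,0,0,8.8,-0.4]]'; python3 -m jog '[[0,0,0,0,0,1,-0.4],[0,0,0,0,0,2,-0.4],[0,0,0,0,0,3,-0.4],[0,0,0,0,0,3,-0.4],[0,0,0,0,0,3,-0.4],[0,0,0,0,0,3,-0.4]]'; python3 - <<'E'
from cell import r
from h import *
o=r.get_obs();print(o['qpos'].round(3),o['ee_pos'],go(o,[.4845,-.3248,.10],-57))
w=r.read_camera("wrist")
z=.089;n=300;s=2500;X=.4845+.06-np.arange(n)/s;Y=-.3248+.06-np.arange(n)/s
P=np.stack([*np.meshgrid(X,Y,indexing="ij"),np.full((n,n),z)],-1)
q=(P-w["cam_to_world"][:3,3])@w["cam_to_world"][:3,:3];K=w["camera_matrix"];rr=np.hypot(q[...,0],q[...,1]);k=np.arctan2(rr,q[...,2])/rr
cv2.imwrite("pics/ort2.png",cv2.remap(w["image"],(K[0,2]+K[0,0]*k*q[...,0]).astype(np.float32),(K[1,2]+K[1,1]*k*q[...,1]).astype(np.float32),1)[:,:,::-1])
E
```

```text
time_s: 16.82
ee_pos: [0.4786, -0.3245, 0.1844]
ee_rot: [0.905, 0.425, -0.001, -0.001]
wrist_force: [0.7, 0.1, -0.7]
width: 0.698
grasp_force: 0.0
time_s: 17.32
ee_pos: [0.4817, -0.3231, 0.1853]
ee_rot: [0.959, 0.284, -0.001, -0.0]
wrist_force: [-0.1, -0.6, -0.5]
width: 0.699
grasp_force: 0.0
[-0.142  0.671  0.949  1.813 -0.643  1.002  0.078] [ 0.48165496 -0.32312797  0.18531722] (array([0.15, 0.31, 8.53]), array([-0.01,  0.01,  0.01]))
```

View pics/ort2.png

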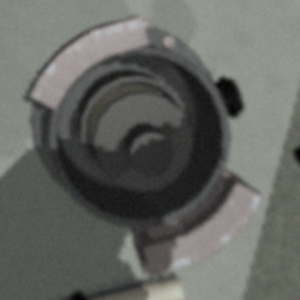

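```bash
python3 -m jog '[[0.1,0.36,2,0,0,0,-0.4],[0.1,0.36,5,0,0,0,-0.4],[0.1,0.36,7,0,0,0,-0.4],[0.1,0.36,8.5,0,0,0,-0.4],[0.1,0.36,8.5,0,0,0,-0.4],[0.1,0.36,8.5,0,0,0,-0.4]]'; python3 - <<'E'
from cell import r
from h import *
o=r.get_obs();print(o['wrist_force'],go(o,[.4842,-.3256,.077],-57))
E
```

```text
time_s: 17.87
ee_pos: [0.4846, -0.3261, 0.1011]
ee_rot: [0.959, 0.283, -0.0, -0.0]
wrist_force: [0.2, 0.1, 0.2]
width: 0.7
grasp_force: 0.0
[0.22085184 0.11972128 0.23081348] (array([-0.01, -0.06,  2.41]), array([-0.01,  0.  , -0.02]))
```

```bash
python3 -m jog '[[0,-0.05,1,0,0,0,-0.4],[0,-0.05,1.8,0,0,0,-0.4],[0,-0.05,2.4,0,0,0,-0.2],[0,-0.05,2.4,0,0,0,0.1],[0,-0.05,2.4,0,0,0,0.3]]'; python3 -m jog '[[0,0,0,0,0,0,0.5],[0,0,0,0,0,0,0.6],[0,0,0,0,0,0,0.8],[0,0,0,0,0,0,1],[0,0,0,0,0,0,1],[0,0,0,0,0,0,1]]'
```

```text
time_s: 18.28
ee_pos: [0.4845, -0.3254, 0.077]
ee_rot: [0.959, 0.283, -0.0, -0.0]
wrist_force: [1.2, -0.2, 0.7]
width: 0.356
grasp_force: 0.0
time_s: 18.78
ee_pos: [0.4848, -0.3256, 0.0775]
ee_rot: [0.959, 0.283, 0.0, 0.0]
wrist_force: [-0.3, 1.4, 5.1]
width: 0.186
grasp_force: 58.5
```

```bash
python3 -m jog '[[0,0,-0.5,0,0,0,1],[0,0,-1.5,0,0,0,1],[0,0,-3,0,0,0,1],[0,0,-5,0,0,0,1],[0,0,-7,0,0,0,1],[0,0,-9,0,0,0,1],[0,0,-11,0,0,0,1],[0,0,-11,0,0,0,1]]'; python3 - <<'E'
from cell import r
from h import *
o=r.get_obs();print(o['qpos'].round(3),go(o,[.4645,-.1515,.15],-57))
cv2.imwrite("pics/s4.png",r.read_camera("side")["image"][100:300,150:400,::-1].repeat(2,0).repeat(2,1))
E
```

```text
time_s: 19.45
ee_pos: [0.4861, -0.3275, 0.1921]
ee_rot: [0.959, 0.283, 0.002, 0.002]
wrist_force: [0.5, -0.4, -0.5]
width: 0.186
grasp_force: 58.5
[-0.14   0.669  0.955  1.799 -0.642  1.01   0.073] (array([  7.71, -15.98,   4.13]), array([ 0.06, -0.03, -0.03]))
```

View pics/s4.png

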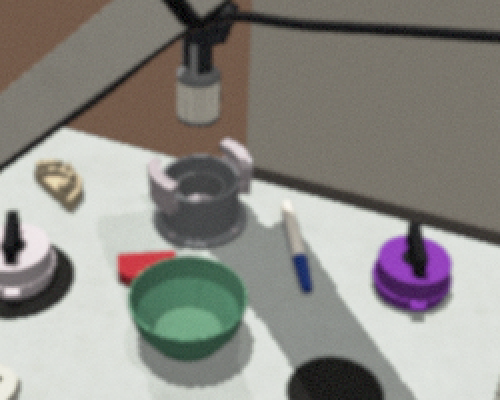

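```bash
python3 -m jog '[[0,0,0,0,0,-1,1],[0,0,0,0,0,-2.1,1],[0,0,0,0,0,-3.2,1],[0,0,0,0,0,-4.3,1],[0,0,0,0,0,-5.4,1],[0,0,0,0,0,-6.5,1],[0.5,-1,0,0,0,-7.6,1],[1,-2,0,0,0,-8.7,1]]'; python3 - <<'E'
from cell import r
from h import *
o=r.get_obs();print(o['qpos'].round(3),go(o,[.4645,-.1515,.15],10))
E
```

```text
time_s: 20.17
ee_pos: [0.4814, -0.3034, 0.1868]
ee_rot: [0.735, 0.678, -0.0, -0.0]
wrist_force: [-0.9, -0.2, -1.1]
width: 0.183
grasp_force: 58.5
[-0.047  0.558  0.727  1.835 -0.456  0.924  0.805] (array([15.  , -2.92,  3.68]), array([-0.01, -0.  , -2.44]))
```

```bash
python3 -m jog '[[1.5,-0.3,0,0,0,-0.5,1],[4,-0.7,0,0,0,-1,1],[7,-1.3,0,0,0,-1.6,1],[10,-1.9,0,0,0,-2.4,1],[13,-2.5,0.5,0,0,-2.4,1],[15,-2.9,1.5,0,0,-2.4,1],[15,-2.9,3.5,0,0,-2.4,1],[15,-2.9,3.7,0,0,-2.4,1]]'; python3 - <<'E'
from cell import r
from h import *
o=r.get_obs();print(o['qpos'].round(3),o['wrist_force'],go(o,[.4645,-.1515,.069],10))
E
```

```text
time_s: 20.83
ee_pos: [0.4642, -0.1484, 0.1479]
ee_rot: [0.645, 0.764, -0.001, -0.002]
wrist_force: [-0.9, -1.1, -0.6]
width: 0.179
grasp_force: 58.6
[-0.296  0.468  0.648  2.06  -0.414  0.747  0.779] [-0.90592004 -1.0684299  -0.6050427 ] (array([-0.33,  0.01,  7.89]), array([-0.04, -0.02, -0.06]))
```

```bash
python3 -m jog '[[-0.2,0,1.5,0,0,0,1],[-0.25,0,3.5,0,0,0,1],[-0.25,0,5.5,0,0,0,1],[-0.25,0,6.8,0,0,0,1],[-0.25,0,7.5,0,0,0,1],[-0.25,0,7.8,0,0,0,1],[-0.25,0,7.8,0,0,0,1],[-0.25,0,7.8,0,0,0,1]]'; python3 -m jog '[[0,0,0.15,0,0,0,1],[0,0,0.3,0,0,0,1],[0,0,0.4,0,0,0,1],[0,0,0.4,0,0,0,1],[0,0,0.4,0,0,0,1]]'
```

```text
time_s: 21.5
ee_pos: [0.467, -0.1542, 0.0729]
ee_rot: [0.647, 0.763, 0.0, 0.0]
wrist_force: [-0.4, 0.1, -0.9]
width: 0.185
grasp_force: 58.6
time_s: 21.92
ee_pos: [0.4666, -0.1537, 0.0683]
ee_rot: [0.646, 0.763, 0.0, 0.0]
wrist_force: [0.3, 0.9, -0.2]
width: 0.181
grasp_force: 58.6
```

```bash
python3 -m jog '[[0,0,0.1,0,0,0,1],[0,0,0.2,0,0,0,1],[0,0,0.3,0,0,0,1],[0,0,0.3,0,0,0,1],[0,0,0.3,0,0,0,1]]'
```

```text
time_s: 22.33
ee_pos: [0.4665, -0.1536, 0.0658]
ee_rot: [0.646, 0.763, 0.001, -0.0]
wrist_force: [-2.6, 3.1, 11.5]
width: 0.185
grasp_force: 60.0
```

```bash
python3 -m jog '[[0,0,-0.05,0,0,0,1],[0,0,-0.05,0,0,0,0.6],[0,0,-0.05,0,0,0,0.3],[0,0,-0.05,0,0,0,0],[0,0,-0.05,0,0,0,-0.1],[0,0,-0.05,0,0,0,-0.1]]'; python3 -m jog '[[0,0,-1,0,0,0,-0.1],[0,0,-3,0,0,0,-0.1],[0,0,-6,0,0,0,-0.1],[0,0,-10,0,0,0,-0.1],[0,0,-14,0,0,0,-0.1],[0,0,-16,0,0,0,-0.1],[0,0,-16,0,0,0,-0.1],[0,0,-16,0,0,0,-0.1]]'; python3 - <<'E'
from cell import r
import cv2
cv2.imwrite("pics/w5.png",r.read_camera("wrist")["image"][:,:,::-1])
E
```

```text
time_s: 22.83
ee_pos: [0.4666, -0.1539, 0.0656]
ee_rot: [0.646, 0.763, 0.0, 0.0]
wrist_force: [0.1, 0.3, -0.8]
width: 0.549
grasp_force: 0.0
time_s: 23.5
ee_pos: [0.4672, -0.1538, 0.2272]
ee_rot: [0.646, 0.763, 0.001, 0.001]
wrist_force: [-0.8, 0.6, -0.4]
width: 0.546
grasp_force: 0.0
```

View pics/w5.png

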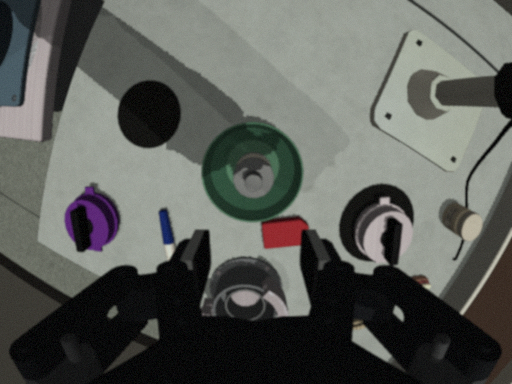

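The wrist view shows the cartridge upright in the middle of the bowl at (253,175). The cover stands on the large mat at (383,232), bar up, and the gripper is clear, so I'm handing in.

```bash
python3 -c "
from cell import r;print(r.sign_off())"
```

```text
the job is handed in; nothing more can be done
None
```

The job is handed in at about 23.5 s on the robot's clock: the last wrist view shows the cover bar up on the large mat and the cartridge upright in the green bowl; the judge's verdict was not returned.

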